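# Clear the screen separator and hold the phone into its stop bar

## Robot

A 7-joint arm with a two-finger parallel gripper is mounted at the origin on the work surface. World frame = base frame: x ahead of the robot, y to its left, z up, the work surface at z = 0. Lengths are in m, angles in rad, forces in N, time in s.
With the tool pointing down it reaches from about 0.425 to 0.875 m from the base axis. Payload 9.9 kg.
Tool frame: the origin (TCP) lies midway between the tips of the shut fingers; the grasp point (between the pads) lies 19 mm behind it; z points along the fingers, y is the direction in which the jaws open and shut (so a half turn about z gives the same grasp; the last joint's range is limited). The gripper opens to 85 mm and grips with 20 to 120 N. Pads are 22 mm wide; open, the fingers measure 114 mm over their backs; the gripper's body (76 mm by 85 mm) begins 54 mm behind the grasp point. The pads swing forward as they close: fully open they stand 13 mm farther back than shut.
Start: joints at [-1.334, 0.576, 0.025, 1.437, -0.015, 1.129, -0.057], TCP at [0.213, 0.641, 0.211] pointing down, gripper open.
Joint ranges: [-2.76, 2.76], [-0.34, 2.15], [-1.52, 1.57], [0.19, 2.46], [-1.09, 4.23], [0.17, 1.99], [-2.82, 2.82]. Speed limits (rad/s): [2.22, 2.22, 3.01, 3.01, 3.14, 3.14, 3.14].

## Interface

Orientations are given as [roll, pitch, yaw] about the fixed x, y, z axes, in that order (R = Rz(yaw) Ry(pitch) Rx(roll)).
In Python, from cell import readout, eyes, job gives the robot as it stands.
- The arm moves only by the tool carry_out, never from a script. Its argument "deltas" is a list of rows, each a list of 5 numbers: the shift along the tool's x, y, z in mm, then the turn about the tool's z in rad, then the closure, from 0 (fully open) to 1 (shut). A call has 1 to 12 rows; each row is the pose to reach, as a shift and turn from the pose commanded when the call began, along the tool's axes at that moment; what a row does not reach only later rows make up. A row lasts 1/8 s, in which the tool goes at most 62.5 mm and 10.7 degrees, less where a joint would pass 70% of its speed; a pose out of reach is approached as far as the arm can. A call with a gripper value outside its range is refused whole. The fingers move at their own pace and stop on an object; the grip force is fixed at half the most. Time passes only in rows, so rows that repeat a pose let the fingers close. It gives the time, the measured TCP pose, the force and the opening at its end, in the units of the state.
- readout.get_state(): the state, without advancing time (a new reading comes with each control period).
- eyes.snapshot(name): name is "scene" or "top" or "wrist"; returns the picture (384x512x3 uint8, red, green, blue); there is no depth.
- eyes.camera_params(name): a dict with "vfov" (degrees; the focal length in pixels is half the picture's height over the tangent of half this angle, whatever the lens; pixels are square), "cx", "cy" (the principal point, pixels), "rvec" (rotation vector, rad) and "tvec" (3), from world to camera coordinates, as OpenCV has them. Camera axes: x right, y down, z forward; pixel columns grow to the right and rows downward; lengths in m; the calibration is good to about 2 mm. A picture is of the moment at which its call begins: read the wrist's pose just before it. camera_params takes no time and is no camera call; for the wrist camera it gives the pose at the moment of the call.
- job.job_done(): hands the job in, once; it reports no verdict.
Trained networks look in the newest picture that a camera, given by its name, has taken for a name from the list of things; names that differ only in an ending like _2 or _b are one class to them, and where a whole thing is asked for, a point or a joint stands for the part that bears it (a point fixed in the world has none). Each returns a list of dicts, best first, with "p" (0 to 1); they miss things now and then, are a little off and sometimes report something else, mostly with a low value. They report only what shows in the picture. A call takes as long as a camera call. They do not tell look-alikes from the thing itself.
- eyes.search_frame(camera, query): "xy" ([column, row] in pixels, amid what is visible of it).
- eyes.trace(camera, query): "mask" (384x512 bool, what is visible of it) and "xy" ([column, row] in pixels, amid what is visible of it).
The state is a dict: "clock": time; "joints": joint angles; "qvel": joint speeds; "tau": joint torques, N m; "eef_pos": TCP position; "ee_rot": TCP orientation; "contact_force": force on the tool from outside, world axes, zero at the start; "ft_torque": the same for the moment, N m; "width": finger opening in m.
Only numpy, scipy, OpenCV 4.12 (cv2) and the standard library are available. Lean on these libraries where they do the work, as an engineer would, in place of code of your own. Each camera call takes 0.05 s, during which the arm holds its last target.

## Task

Someone left their mug on the bed of the screen separator: lift it off by its handle, keep it upright, and stand it on the cork coaster beside the machine. Then push the phone that lies on the bed across to the stop bar, so that its long side is flush along the bar and it lies flat and wholly on the bed, and keep one firm but not crushing diagonal push on it, pressing it down onto the bed and into the bar at once, ready for the screen to be cut free. Finish while still holding it so; do not let go, and leave the other things on the bench alone.

Things in the scene. Friction and masses are not known exactly. Their poses are not given: they have to be found in the camera images.
- separator: Screen separator, fixed: white housing 250 (x) x 310 (y) mm with a beige heated pad as its level bed, 92 mm above the bench, over x -110..+100, y -140..+140. Origin under its middle at bench height; x points away from the robot to the stop bar. A steel clamp rod lies along the front edge (x -119), top below the bed's surface; its wooden end knobs (y +-144) are 97 mm high.
- bed: The beige pad (210 x 280 x 7 mm, small vacuum holes), fixed part of the separator, rigid and smooth (friction of the phone on it and on the bar about 0.35). Origin under its middle, 7 mm below its surface.
- stop_bar: Stop bar, fixed along the bed's far edge: flat aluminium bar 304 mm long (its y), 14 mm deep, 12 mm above the bed, with a wooden thumb knob near each end (y +-142, up to 29 mm above the bed). Origin on the middle of its near face, at the height of the bed's surface; x points away from the robot, square to the face.
- phone: The phone to be held: dark grey frame with black glass, rigid, 72 (its x) x 152 (its y) x 9 mm, about 0.2 kg, lying face up, loose, on the near half of the bed, a little askew. Origin at the centre of its underside; z up. It slides on the bed when its near long side is pushed.
- mug: White ceramic mug, empty, about 0.3 kg, 78 mm wide and 94 mm high, standing on the bed between the phone and the stop bar. Origin at the centre of its underside, z up; the handle sticks out along its x axis.
- mug_handle (a point): Middle of the upright part of the mug's handle, 55 mm above its underside, 66.5 mm out from its axis. This part is 12 mm wide (mug's y), 9 mm thick and spans 18 to 82 mm above the underside; 23 mm gap to the mug's wall. The handle points roughly towards the robot.
- coaster: Round cork coaster, 110 mm across and 5 mm thick, fixed on the bench to the left or the right of the separator. Origin at the centre of its underside, at bench height.
- tape_roll: Bystander: a roll of tape lying on the bench on the other side of the separator from the coaster, 92 mm across, 24 mm high. Origin at the centre of its underside.
- flux_bottle: Bystander: white bottle, 48 mm across and 120 mm high, on the bench to the left of the separator, farther back than the coaster's place. Origin at the centre of its underside.
- screwdriver: Bystander: screwdriver lying on the bench near the robot. Origin under its middle.
- old_phone: Bystander: a grey phone, 66 x 140 x 10 mm, lying on the bench to the right of the separator. Origin at the centre of its underside.
Things that resemble listed ones, but are neither listed nor needed, are in the scene too. There is more than one size of the phone; the job needs the smaller.

How it is judged:
On the way, in this order (a step that is already met when the one before it is completed fails the run):
1. the mug is lifted at least 20 mm clear of the bed, gripped by its handle (z of mug in the frame of separator above 0.112 m and contact force between the fingers and mug above 1 N and contact force between mug and bed below 0.05 N and distance between the grasp point and mug_handle below 0.045 m), for 0.1 s.
2. the mug stands upright on the coaster, let go (horizontal distance between mug and coaster below 0.025 m and height (world z) of mug below 0.008 m and angle between mug's own z axis and vertical below 0.05 rad and contact force between each of the arm, the fingers and mug below 0.05 N and linear speed of mug below 0.02 m/s), for 0.3 s.
At the end, for the whole second after the job is handed in: Still pushed by the gripper (over 4 N), the phone presses on the bed (over 5 N) and stop bar (over 2 N), its long side along the bar (within 2.5 mm, 0.025 rad), flat, wholly on the bed, at rest; the mug stands upright within 25 mm of the coaster's centre (contact force between phone and stop_bar above 2 N and contact force between phone and bed above 5 N and contact force between the fingers and phone above 4 N and angle between the x axis of phone and the x axis of stop_bar, either way round below 0.025 rad and angle between phone's own z axis and vertical below 0.025 rad and x of phone in the frame of stop_bar between -0.0385 and -0.033 m and y of phone in the frame of stop_bar between -0.064 and 0.064 m and z of phone in the frame of stop_bar between -0.003 and 0.002 m and linear speed of each of phone, mug below 0.01 m/s and horizontal distance between mug and coaster below 0.025 m and height (world z) of mug below 0.008 m and angle between mug's own z axis and vertical below 0.05 rad); the arm keeps its last pose, push and grip.
It fails at once if the mug is tipped (over 0.5 rad) (angle between mug's own z axis and vertical above 0.5 rad).
It fails at once if the phone is crushed (over 60 N on it) (contact force between the fingers and phone above 60 N or contact force between phone and bed above 60 N or contact force between phone and stop_bar above 60 N).
It fails at once if another thing on the bench is disturbed (moved over 30 mm) (distance of any of tape_roll, flux_bottle, screwdriver, old_phone from where it was at the start of the episode above 0.03 m).
It also fails if it takes over 72 s, if anything falls off the work surface, if the arm or the gripper's body presses on something with over 40 N, if the wrist force passes 120 N, or if a joint passes its speed limit or range.

## Working session

There is one attempt and no reset: what is moved stays moved. The work goes in short steps, Python scripts to look and compute and a tool call to move; the robot and the scene stay as the last step left them, time stands still between calls to the robot, and variables do not carry over. Pictures are saved under pics/ and viewed, and the job is handed in when it is done.

Besides the shell and the picture viewer there is one more tool, called after "Request:" as name(argument=value, ...) on one line, values as JSON. carry_out: Moves the arm, as the interface text tells. Its arguments: {"type":"object","properties":{"deltas":{"type":"array","items":{"type":"array","items":{"type":"number"}}}},"required":["deltas"]}

```bash
ls; mkdir -p pics; python3 - <<'E'
from cell import readout, eyes, job
import cv2
s=readout.get_state()
for k,v in s.items(): print(k,v)
for n in ["scene","top","wrist"]:
    im=eyes.snapshot(n); cv2.imwrite(f"pics/{n}0.png",im[:,:,::-1]); print(n,eyes.camera_params(n))
E
```

```text
pics
clock 0.0
joints [-1.33379391  0.57652982  0.02483214  1.4379019  -0.01504519  1.12900859
 -0.05650176]
qvel [-2.02302326e-03  1.32509707e-03 -6.75487413e-04  1.40376861e-03
 -1.09182637e-04 -4.57344128e-05  1.09269636e-03]
tau [ 1.02291862e-03 -7.65743780e+01  2.25076050e+00 -2.85963839e+01
  1.53426599e-02  1.28053312e-02 -1.32795978e-05]
eef_pos [0.2126671  0.64010771 0.20974611]
ee_rot [-3.13992900e+00  3.96122475e-05  2.82081335e+00]
contact_force [-0.14442595 -0.60826009  0.02287013]
ft_torque [-0.04430836  0.04983724 -0.03669543]
width 0.08553531169627894
scene {'vfov': 50.8537655306607, 'cx': 258.93756991288683, 'cy': 194.15569720933075, 'rvec': array([ 1.6822103 ,  1.99076138, -0.73278391]), 'tvec': array([ 0.06514399, -0.30376273,  1.35323535])}
top {'vfov': 56.743456474029784, 'cx': 250.9710284270126, 'cy': 196.96665864389556, 'rvec': array([ 2.10824683, -2.13744707,  0.19237073]), 'tvec': array([0.00199011, 0.49242702, 1.12528869])}
wrist {'vfov': 64.68370584100181, 'cx': 255.1120132718396, 'cy': 192.5735408933863, 'rvec': array([-2.3424646 , -1.69069363, -0.25185331]), 'tvec': array([-0.67370809, -0.03729957,  0.37896675])}
```

View pics/scene0.png

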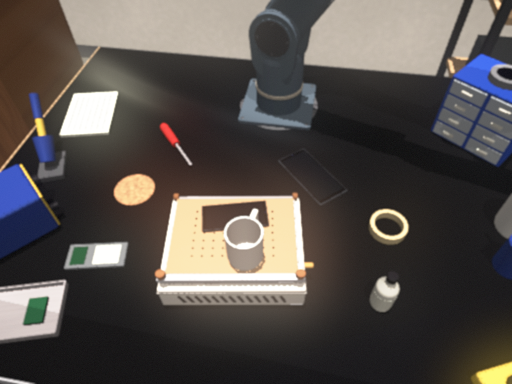

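View pics/top0.png

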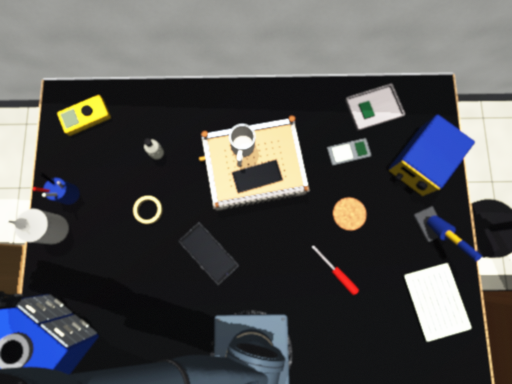

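View pics/wrist0.png

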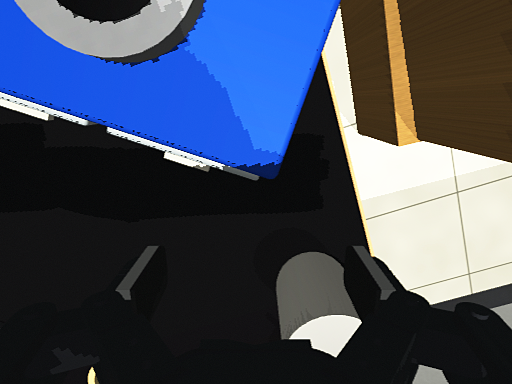

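```bash
cat > h.py <<'E'
from cell import readout, eyes, job
import cv2, numpy as np
from scipy.spatial.transform import Rotation as Ro
def cam(n):
    p=eyes.camera_params(n); f=192/np.tan(np.radians(p['vfov'])/2)
    K=np.array([[f,0,p['cx']],[0,f,p['cy']],[0,0,1]]); return K,cv2.Rodrigues(p['rvec'])[0],p['tvec']
def plane(n,uv,z,c=None):
    K,R,t=c or cam(n); uv=np.atleast_2d(uv).astype(float)
    d=np.c_[uv,np.ones(len(uv))]@np.linalg.inv(K).T@R; o=-R.T@t
    return o+d*((z-o[2])/d[:,2])[:,None]
def proj(n,X,c=None):
    K,R,t=c or cam(n); q=(np.atleast_2d(X)@R.T+t)@K.T; return q[:,:2]/q[:,2:]
E
python3 - <<'E'
from h import *
Z=dict(phone=.101,bed=.092,coaster=.005,mug=.14,mug_handle=.147,tape_roll=.012,stop_bar=.104,separator=.09,flux_bottle=.06,screwdriver=.01,old_phone=.01)
for n in ["top","scene"]:
    im=eyes.snapshot(n); c=cam(n); ms={}
    for q in Z:
        for r in eyes.trace(n,q)[:3]:
            if r['p']<.3: continue
            m=r['mask'].astype(np.uint8); ms[q+str(len(ms))]=m
            print(n,q,round(r['p'],2),np.round(r['xy'],1),m.sum(),plane(n,r['xy'],Z[q],c)[0].round(3))
    np.savez(f'm_{n}.npz',im=im,**ms)
    x0,y0=(190,105) if n=="top" else (145,180)
    crop=im[y0:y0+120,x0:x0+170,::-1]; cv2.imwrite(f'pics/crop_{n}.png',cv2.resize(crop,None,fx=4.7,fy=4.7,interpolation=cv2.INTER_CUBIC))
E
```

```text
top phone 0.74 [208.2 250.3] 1733 [0.318 0.128 0.101]
top phone 0.56 [256.2 174.2] 1140 [ 0.555 -0.022  0.101]
top bed 0.75 [261.7 164.3] 3785 [ 0.59  -0.041  0.092]
top bed 0.36 [257.7 123.9] 374 [ 0.728 -0.03   0.092]
top coaster 0.83 [347.  213.6] 788 [ 0.438 -0.328  0.005]
top mug 0.68 [239.7 138.7] 729 [0.66  0.028 0.14 ]
top mug_handle 0.68 [241.7 141.5] 745 [0.648 0.021 0.147]
top mug_handle 0.65 [261.  161.5] 5516 [ 0.583 -0.037  0.147]
top stop_bar 0.83 [259.4 124.3] 338 [ 0.721 -0.036  0.104]
top separator 0.79 [260.6 162.7] 5544 [ 0.596 -0.037  0.09 ]
top flux_bottle 0.87 [152.4 146.7] 256 [0.665 0.323 0.06 ]
top flux_bottle 0.33 [144.2 204.2] 381 [0.471 0.342 0.06 ]
top old_phone 0.88 [346.5 152.6] 766 [ 0.651 -0.338  0.01 ]
scene phone 0.85 [312.3 179.3] 1833 [0.415 0.141 0.101]
scene phone 0.74 [228.  210.3] 1422 [ 0.543 -0.044  0.101]
scene bed 0.72 [215.3 242.7] 5890 [ 0.629 -0.054  0.092]
scene coaster 0.89 [135.9 187.8] 962 [ 0.437 -0.335  0.005]
scene mug 0.6 [245.1 241.3] 1886 [0.645 0.018 0.14 ]
scene mug_handle 0.77 [245.1 240.9] 1944 [0.649 0.019 0.147]
scene tape_roll 0.69 [391.7 216.4] 748 [0.428 0.353 0.012]
scene stop_bar 0.7 [245.2 243.2] 1909 [0.627 0.014 0.104]
scene stop_bar 0.64 [230.3 277.9] 1466 [ 0.714 -0.     0.104]
scene flux_bottle 0.7 [382.7 292.6] 837 [0.673 0.314 0.06 ]
scene screwdriver 0.51 [170.5 139.7] 267 [ 0.239 -0.298  0.01 ]
scene old_phone 0.67 [ 97.9 257.4] 1447 [ 0.665 -0.342  0.01 ]
scene old_phone 0.32 [240.5 242.5] 1860 [ 0.568 -0.013  0.01 ]
```

View pics/crop_top.png

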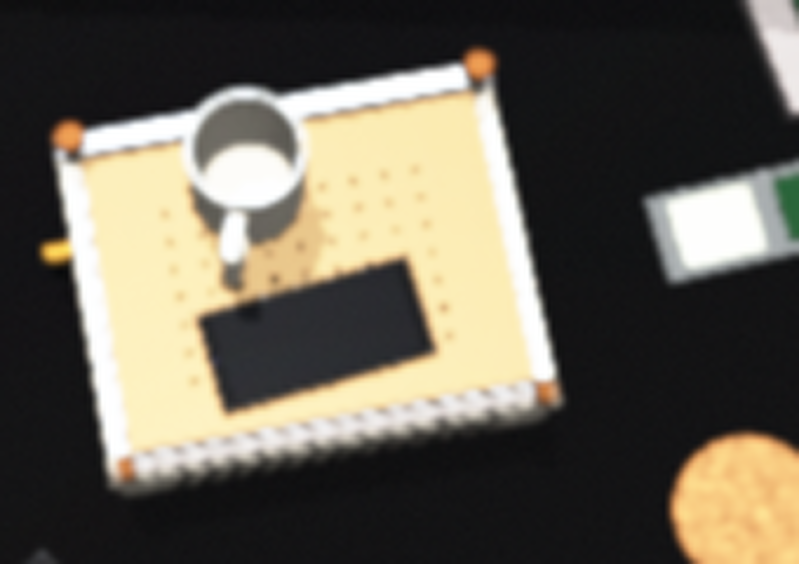

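View pics/crop_scene.png

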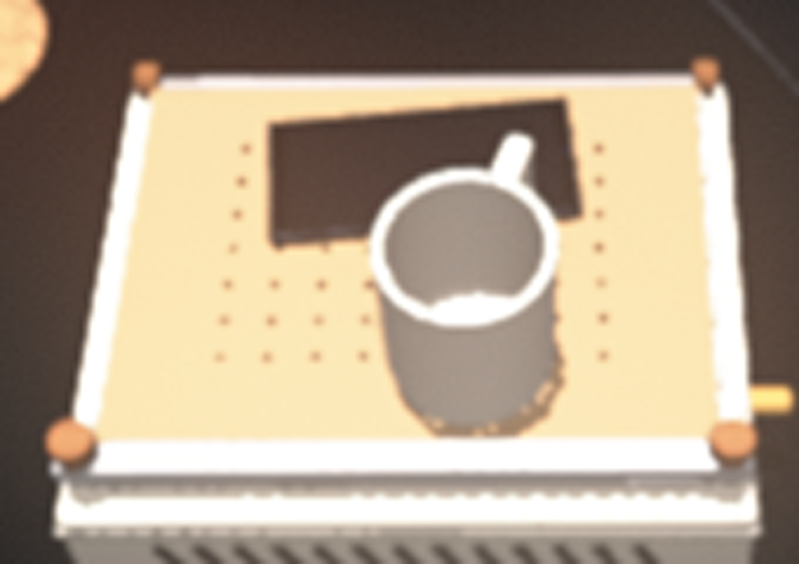

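```bash
python3 - <<'E'
from h import *
def P(n,pts,z):
    x0,y0=(190,105) if n=="top" else (145,180)
    return plane(n,(np.array(pts)+.5)/4.7-.5+[x0,y0],z)
for n,bk,fk,ph,rim in [("top",[(68,135),(480,63)],[(125,467),(546,390)],[(199,316),(406,259),(435,352),(227,412)],(245,147)),
   ("scene",[(732,440),(70,440)],[(706,70),(146,73)],[(583,215),(272,245),(268,124),(566,98)],(465,247))]:
    a=P(n,bk,.118); b=P(n,fk,.095); p=P(n,ph,.101)
    print(n,'barknobs',a.round(4).tolist(),'front',b.round(4).tolist())
    for q in (a,b):
        d=q[0]-q[1]; print(' len',np.linalg.norm(d).round(4),'yaw',np.arctan2(-d[0],d[1]).round(4))
    print(' mid',((a.mean(0)+b.mean(0))/2).round(4))
    d=a.mean(0)-b.mean(0); print(' depth',np.linalg.norm(d[:2]),'yaw',np.arctan2(d[1],d[0]))
    print(' phone',p.round(4)[:,:2].tolist(),'c',p.mean(0).round(4),[np.linalg.norm(p[i]-p[i-1]).round(4) for i in range(4)])
    d=p[0]-p[1]; print(' yaw',np.arctan2(-d[0],d[1]).round(4))
    print(' rim',P(n,[rim],.186).round(4))
big=plane("top",[(200,224),(238,264),(222,283),(179,242)],.01);print([np.linalg.norm(big[i]-big[i-1]).round(3) for i in range(4)])
print('handle top', P("top",[(235,222),(233,240)],.174).round(4),P("top",[(233,285)],.11))
print('handle scene', P("scene",[(520,140)],.174).round(4))
for n in ("top","scene"):
    d=np.load(f'm_{n}.npz')
    for k in d.files:
        if k[:3] in("coa","mug"): 
            ys,xs=np.nonzero(d[k]); print(n,k,plane(n,[(xs.min()+xs.max())/2,(ys.min()+ys.max())/2],.005).round(4))
E
```

```text
top barknobs [[0.6878, 0.1421, 0.118], [0.7354, -0.1396, 0.118]] front [[0.4624, 0.1046, 0.095], [0.5109, -0.1788, 0.095]]
 len 0.2857 yaw 0.1674
 len 0.2875 yaw 0.1697
 mid [ 0.5991 -0.0179  0.1065]
 depth 0.22825269582736613 yaw 0.16880099488187858
 phone [[0.5641, 0.0544], [0.602, -0.0865], [0.5368, -0.1043], [0.4977, 0.0359]] c [ 0.5502 -0.0251  0.101 ] [np.float64(0.069), np.float64(0.1459), np.float64(0.0676), np.float64(0.1456)]
 yaw 0.2627
 rim [[0.6522 0.02   0.186 ]]
scene barknobs [[0.6881, 0.1392, 0.118], [0.735, -0.1413, 0.118]] front [[0.4655, 0.1036, 0.095], [0.5141, -0.1805, 0.095]]
 len 0.2843 yaw 0.1655
 len 0.2882 yaw 0.1692
 mid [ 0.6007 -0.0197  0.1065]
 depth 0.2248597045510982 yaw 0.16699352933742645
 phone [[0.5701, 0.0561], [0.6113, -0.0867], [0.5408, -0.1077], [0.5002, 0.0365]] c [ 0.5556 -0.0254  0.101 ] [np.float64(0.0726), np.float64(0.1487), np.float64(0.0736), np.float64(0.1497)]
 yaw 0.2811
 rim [[0.6542 0.0187 0.186 ]]
[np.float64(0.091), np.float64(0.184), np.float64(0.08), np.float64(0.196)]
handle top [[0.6065 0.0271 0.174 ]
 [0.5946 0.0285 0.174 ]] [[0.58294794 0.03097187 0.11      ]]
handle scene [[0.5856 0.0296 0.174 ]]
top coaster4 [[ 0.4385 -0.3331  0.005 ]]
top mug5 [[0.6894 0.026  0.005 ]]
top mug_handle6 [[0.6913 0.0243 0.005 ]]
top mug_handle7 [[ 0.6234 -0.0134  0.005 ]]
scene coaster3 [[ 0.4455 -0.3383  0.005 ]]
scene mug4 [[ 0.5552 -0.0098  0.005 ]]
scene mug_handle5 [[ 0.5577 -0.0068  0.005 ]]
```

```bash
cat >> h.py <<'E'
def to(x,y,z,yaw):
    s=readout.get_state(); R=Ro.from_euler('xyz',s['ee_rot']); d=R.inv().apply(np.array([x,y,z])-s['eef_pos'])*1000
    dy=(s['ee_rot'][2]-yaw+np.pi)%(2*np.pi)-np.pi
    print('t',round(s['clock'],2),'pos',s['eef_pos'].round(4),'rot',s['ee_rot'].round(3),'F',s['contact_force'].round(2),'w',round(s['width'],4),'-> delta',d.round(1),'turn',round(dy,3))
E
python3 - <<'E'
from h import *
print(plane("top",[(313,247),(335,268),(357,292)],.01))
to(.587,.03,.26,2.99)
E
```

```text
[[ 0.32791114 -0.20746655  0.01      ]
 [ 0.2589231  -0.27623996  0.01      ]
 [ 0.18203418 -0.34288755  0.01      ]]
t 1.35 pos [0.2128 0.6406 0.2106] rot [-3.142 -0.     2.821] F [-0.11 -0.29  0.13] w 0.085 -> delta [-547.6 -461.4  -49.4] turn -0.169
```

Request:
carry_out(deltas=[[0, 0, -50, 0, 0], [-50, -42, -50, 0, 0], [-100, -84, -50, -0.05, 0], [-150, -126, -50, -0.08, 0], [-200, -168, -50, -0.1, 0], [-245, -206, -50, -0.12, 0], [-290, -244, -50, -0.14, 0], [-335, -282, -50, -0.17, 0], [-380, -320, -50, -0.17, 0], [-425, -358, -50, -0.17, 0], [-470, -396, -50, -0.17, 0], [-510, -430, -50, -0.17, 0]])

```text
clock: 2.85
eef_pos: [0.5622, 0.0696, 0.2609]
ee_rot: [3.142, 0.001, 2.99]
contact_force: [-0.6, 0.2, -0.4]
width: 0.0858
```

```bash
python3 - <<'E'
from h import *
to(.587,.03,.26,2.99)
s=readout.get_state(); print(s['joints'].round(3))
E
```

```text
t 2.85 pos [0.5622 0.0696 0.2609] rot [3.142e+00 1.000e-03 2.990e+00] F [-0.56  0.16 -0.44] w 0.0858 -> delta [-30.5 -35.4   0.9] turn 0.0
[-0.319  0.375  0.164  1.658 -0.067  1.114  1.283]
```

Request:
carry_out(deltas=[[-15, -18, 0, 0, 0], [-30, -35, 0, 0, 0], [-30, -35, 0, 0, 0], [-30, -35, 0, 0, 0]])

```text
clock: 3.35
eef_pos: [0.5853, 0.0334, 0.2606]
ee_rot: [3.141, -0.0, 2.991]
contact_force: [-0.2, -0.1, -0.4]
width: 0.0857
```

```bash
python3 - <<'E'
from h import *
to(.587,.03,.131,2.99)
c=cam("wrist"); im=eyes.snapshot("wrist"); cv2.imwrite("pics/w1.png",im[:,:,::-1])
print(-c[1].T@c[2])
d=np.array([np.cos(2.99),np.sin(2.99)])
print(proj("wrist",[[.587,.03,.147],[.587,.03,.174],[.653,.0195,.186],[.587,.03,.11]],c).round(1))
E
```

```text
t 3.35 pos [0.5853 0.0334 0.2606] rot [ 3.141 -0.     2.991] F [-0.23 -0.15 -0.41] w 0.0857 -> delta [ -2.3  -3.2 129.6] turn 0.001
[0.51046884 0.04412651 0.4229994 ]
[[252.3 185.8]
 [252.  194.3]
 [251.6 270.3]
 [252.6 176.3]]
```

View pics/w1.png

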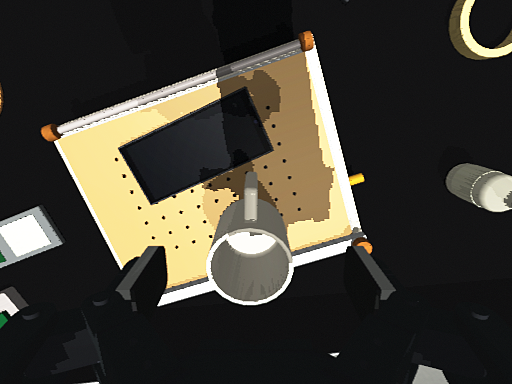

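Request:
carry_out(deltas=[[0, -4, 40, 0, 0], [0, -4, 80, 0, 0], [-1, -4, 115, 0, 0], [-1, -4, 130, 0, 0], [-1, -4, 130, 0, 0], [-1, -4, 130, 0, 0.4], [-1, -4, 130, 0, 0.7], [-1, -4, 130, 0, 1], [-1, -4, 130, 0, 1], [-1, -4, 130, 0, 1], [-1, -4, 130, 0, 1], [-1, -4, 130, 0, 1]])

```text
clock: 4.9
eef_pos: [0.5862, 0.0284, 0.1311]
ee_rot: [3.141, 0.0, 2.991]
contact_force: [-1.8, 0.3, 5.4]
width: 0.011
```

```bash
python3 - <<'E'
from h import *
to(.585,.029,.20,2.99)
im=eyes.snapshot("wrist"); cv2.imwrite("pics/w2.png",im[:,:,::-1])
E
```

```text
t 4.9 pos [0.5862 0.0284 0.1311] rot [3.141 0.    2.991] F [-1.75  0.28  5.4 ] w 0.011 -> delta [  1.2   0.4 -69. ] turn 0.001
```

View pics/w2.png

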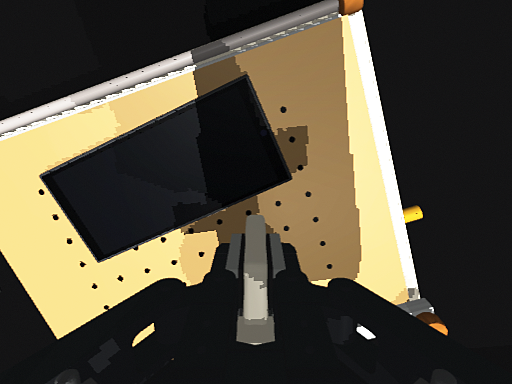

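Request:
carry_out(deltas=[[0, 0, -10, 0, 1], [0, 0, -25, 0, 1], [0, 0, -40, 0, 1], [0, 0, -55, 0, 1], [0, 0, -65, 0, 1], [0, 0, -70, 0, 1], [0, 0, -70, 0, 1]])

```text
clock: 5.82
eef_pos: [0.5861, 0.0285, 0.2008]
ee_rot: [3.142, 0.0, 2.991]
contact_force: [0.4, -0.1, -4.6]
width: 0.0104
```

```bash
python3 - <<'E'
from h import *
to(.37,-.325,.20,2.99)
im=eyes.snapshot("wrist"); cv2.imwrite("pics/w3.png",im[:,:,::-1])
im=eyes.snapshot("scene"); cv2.imwrite("pics/s3.png",cv2.resize(im[100:300,100:400,::-1],None,fx=2.6,fy=2.6))
E
```

```text
t 5.83 pos [0.5861 0.0285 0.2008] rot [3.142 0.    2.991] F [ 0.39 -0.12 -4.57] w 0.0104 -> delta [ 160.5 -382.     0.7] turn 0.001
```

View pics/w3.png

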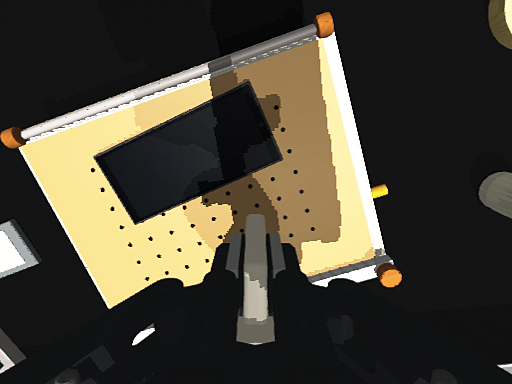

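View pics/s3.png

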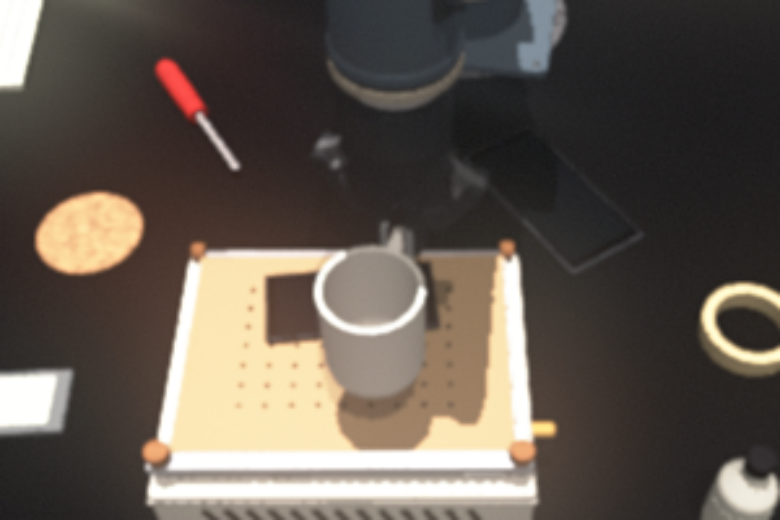

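Request:
carry_out(deltas=[[8, -20, 0, 0, 1], [24, -60, 0, 0, 1], [40, -100, 0, 0, 1], [57, -140, 0, 0, 1], [73, -180, 0, 0, 1], [89, -220, 0, 0, 1], [105, -260, 0, 0, 1], [121, -300, 0, 0, 1], [137, -340, 0, 0, 1], [148, -366, 0, 0, 1], [154, -382, 0, 0, 1], [154, -382, 0, 0, 1]])

```text
clock: 7.42
eef_pos: [0.3754, -0.3269, 0.2005]
ee_rot: [-3.141, -0.0, 2.989]
contact_force: [0.4, 0.5, -3.0]
width: 0.0106
```

```bash
python3 - <<'E'
from h import *
to(.376,-.326,.044,2.99)
im=eyes.snapshot("scene"); cv2.imwrite("pics/s4.png",cv2.resize(im[80:280,60:360,::-1],None,fx=2.6,fy=2.6))
im=eyes.snapshot("top"); cv2.imwrite("pics/t4.png",cv2.resize(im[120:300,230:470,::-1],None,fx=3.3,fy=3.3))
E
```

```text
t 7.42 pos [ 0.3754 -0.3269  0.2005] rot [-3.141 -0.     2.989] F [ 0.38  0.48 -2.98] w 0.0106 -> delta [ -0.5   1.  156.5] turn -0.001
```

View pics/s4.png

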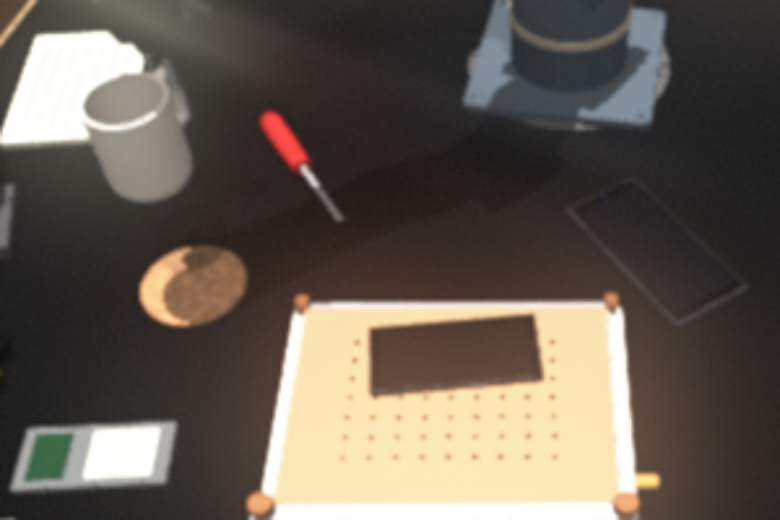

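View pics/t4.png

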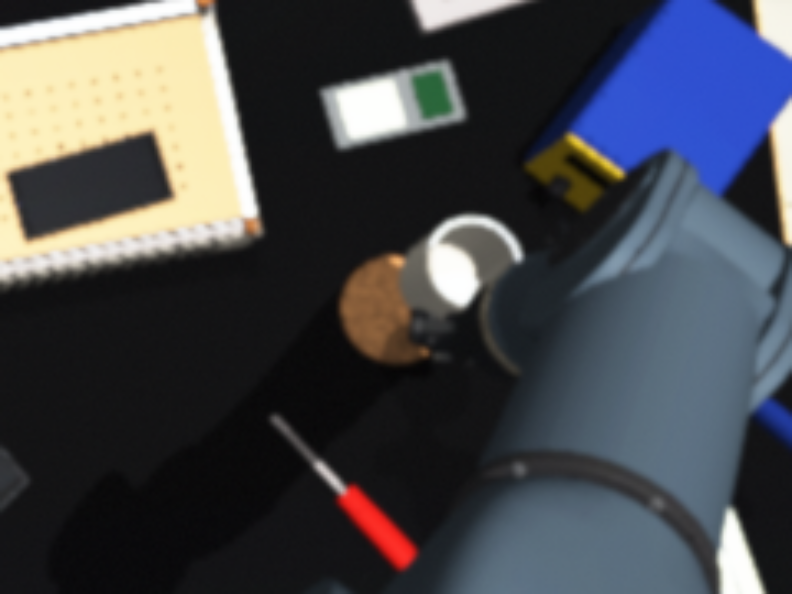

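```bash
python3 - <<'E'
from h import *
print(plane("scene",[(108.8,119.2)],.256).round(4),plane("top",[(373.9,199)],.256).round(4), readout.get_state()['joints'].round(2))
for n,u in(("scene",(60+192/2.6,80+286/2.6)),("top",(230+392/3.3,120+308/3.3))): print(plane(n,[u],.005).round(4))
E
```

```text
[[ 0.4478 -0.3302  0.256 ]] [[ 0.4429 -0.3351  0.256 ]] [ 0.43  0.33  0.25  1.92 -0.11  0.91  2.16]
[[ 0.4454 -0.3373  0.005 ]]
[[ 0.4391 -0.3341  0.005 ]]
```

Request:
carry_out(deltas=[[0, 1, 30, 0, 1], [0, 1, 60, 0, 1], [0, 1, 90, 0, 1], [0, 1, 110, 0, 1], [0, 1, 120, 0, 1], [0, 1, 120, 0, 1]])

```text
clock: 8.28
eef_pos: [0.3769, -0.3244, 0.0803]
ee_rot: [3.141, -0.001, 2.992]
contact_force: [0.1, 0.2, -4.4]
width: 0.0108
```

```bash
python3 - <<'E'
from h import *
to(.376,-.326,.044,2.99)
im=eyes.snapshot("scene"); cv2.imwrite("pics/s5.png",cv2.resize(im[80:280,0:300,::-1],None,fx=2.6,fy=2.6))
E
```

```text
t 8.28 pos [ 0.3769 -0.3244  0.0803] rot [ 3.141e+00 -1.000e-03  2.992e+00] F [ 0.1   0.21 -4.37] w 0.0108 -> delta [ 0.6 -1.8 36.3] turn 0.002
```

View pics/s5.png

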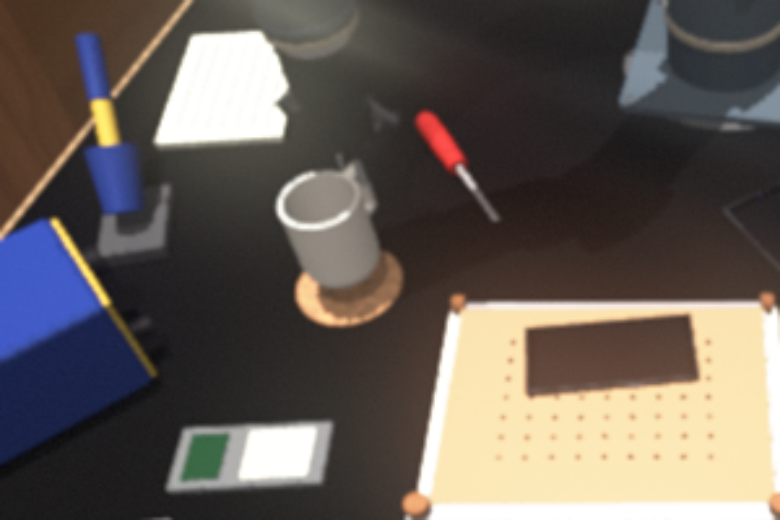

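Request:
carry_out(deltas=[[0, -1, 12, 0, 1], [0, -1, 24, 0, 1], [0, -1, 31, 0, 1], [0, -1, 34, 0, 1], [0, -1, 35, 0, 1], [0, -1, 36, 0, 1], [0, -1, 36, 0, 1]])

```text
clock: 9.2
eef_pos: [0.3765, -0.3262, 0.0448]
ee_rot: [-3.141, 0.0, 2.991]
contact_force: [0.8, 0.3, -2.8]
width: 0.0108
```

Request:
carry_out(deltas=[[0, 0, 1, 0, 1], [0, 0, 1, 0, 1], [0, 0, 2, 0, 1], [0, 0, 2, 0, 1]])

```text
clock: 9.7
eef_pos: [0.376, -0.3263, 0.0438]
ee_rot: [-3.141, 0.001, 2.99]
contact_force: [-5.4, 3.9, 17.9]
width: 0.0107
```

Request:
carry_out(deltas=[[0, 0, -1, 0, 1], [0, 0, -1, 0, 1]])

```text
clock: 9.95
eef_pos: [0.3764, -0.3262, 0.044]
ee_rot: [-3.141, 0.0, 2.991]
contact_force: [-1.9, 1.1, 8.6]
width: 0.011
```

```bash
python3 - <<'E'
from h import *
to(.376,-.326,.044,2.99)
E
```

```text
t 9.95 pos [ 0.3764 -0.3262  0.044 ] rot [-3.141  0.     2.991] F [-1.93  1.09  8.58] w 0.011 -> delta [ 0.4  0.2 -0. ] turn 0.001
```

Request:
carry_out(deltas=[[0, 0, 0, 0, 0.7], [0, 0, 0, 0, 0.6], [0, 0, 0, 0, 0.5], [0, 0, 0, 0, 0.5], [0, 0, 0, 0, 0.5], [0, 0, 0, 0, 0.5], [0, 0, 0, 0, 0.5], [0, 0, 0, 0, 0.5]])

```text
clock: 10.95
eef_pos: [0.3764, -0.3261, 0.0436]
ee_rot: [-3.142, -0.0, 2.991]
contact_force: [0.5, -0.4, -0.1]
width: 0.0426
```

```bash
python3 - <<'E'
from h import *
to(.376,-.326,.044,2.99)
im=eyes.snapshot("scene"); cv2.imwrite("pics/s6.png",cv2.resize(im[100:220,60:240,::-1],None,fx=4.3,fy=4.3))
im=eyes.snapshot("wrist"); cv2.imwrite("pics/w6.png",im[:,:,::-1])
E
```

```text
t 10.95 pos [ 0.3764 -0.3261  0.0436] rot [-3.142 -0.     2.991] F [ 0.46 -0.35 -0.1 ] w 0.0426 -> delta [ 0.4 -0.  -0.4] turn 0.001
```

View pics/s6.png

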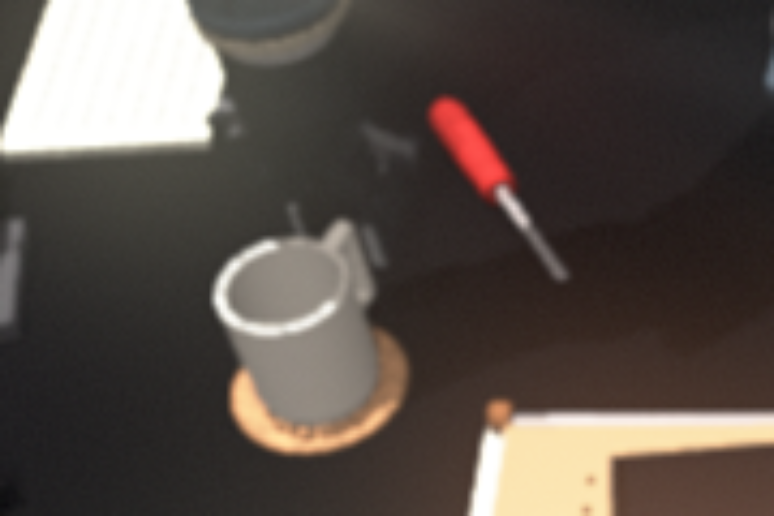

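View pics/w6.png

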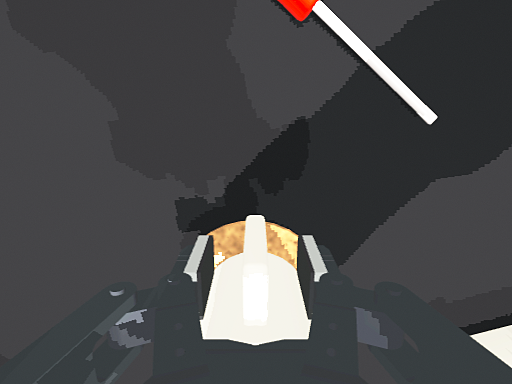

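Request:
carry_out(deltas=[[0, 0, -10, 0, 0.5], [0, 0, -30, 0, 0.5], [0, 0, -60, 0, 0.5], [0, 0, -100, 0, 0.5], [0, 0, -150, 0, 0.5], [0, 0, -200, 0, 0.5], [0, 0, -200, 0, 0.5]])

```text
clock: 11.92
eef_pos: [0.3777, -0.3275, 0.2479]
ee_rot: [-3.138, 0.007, 2.99]
contact_force: [0.1, 0.8, -1.2]
width: 0.0422
```

```bash
python3 - <<'E'
from h import *
S=np.array([.6055,-.018]); ex=np.array([.986,.167]); 
p=S-.155*ex; print(p)
to(*p,.25,3.31)
im=eyes.snapshot("top"); cv2.imwrite("pics/t7.png",cv2.resize(im[100:280,190:430,::-1],None,fx=3.3,fy=3.3))
E
```

```text
[ 0.45267  -0.043885]
t 11.93 pos [ 0.3777 -0.3275  0.2479] rot [-3.138  0.007  2.99 ] F [ 0.06  0.79 -1.24] w 0.0422 -> delta [-31.4 291.6  -2.8] turn -0.32
```

View pics/t7.png

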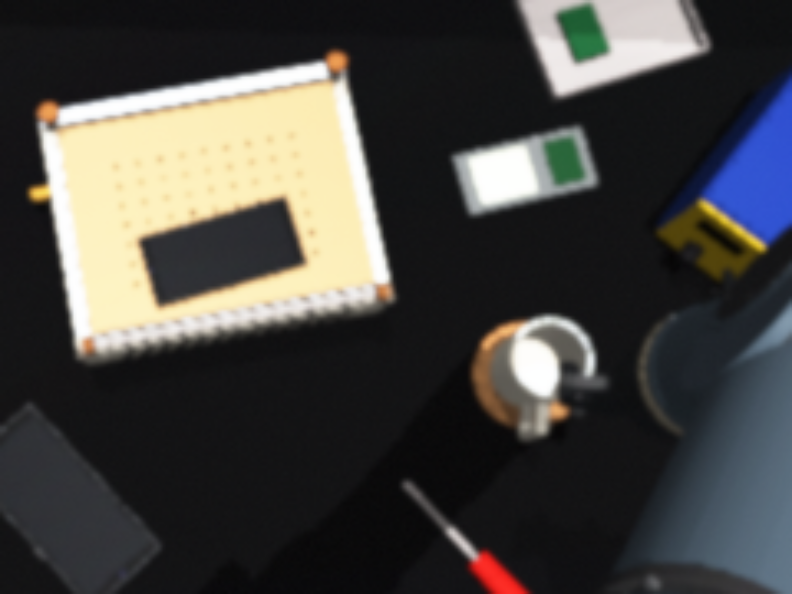

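Request:
carry_out(deltas=[[-4, 40, -3, -0.04, 0], [-9, 85, -3, -0.08, 0], [-14, 130, -3, -0.14, 0], [-19, 175, -3, -0.2, 0], [-24, 220, -3, -0.26, 0], [-29, 260, -3, -0.32, 0], [-31, 290, -3, -0.32, 0], [-31, 292, -3, -0.32, 0], [-31, 292, -3, -0.32, 0]])

```text
clock: 13.1
eef_pos: [0.4502, -0.0426, 0.246]
ee_rot: [-3.141, -0.002, -2.973]
contact_force: [-0.2, 0.0, -0.6]
width: 0.0855
```

```bash
python3 - <<'E'
from h import *
S=np.array([.6055,-.018]); ex=np.array([.986,.167]); 
p=S-.117*ex; print(p)
c=cam("wrist"); to(*p,.13,3.31)
im=eyes.snapshot("wrist"); cv2.imwrite("pics/w8.png",im[:,:,::-1])
E
```

```text
[ 0.490138 -0.037539]
t 13.1 pos [ 0.4502 -0.0426  0.246 ] rot [-3.141e+00 -2.000e-03 -2.973e+00] F [-0.24  0.04 -0.56] w 0.0855 -> delta [-40.4  -1.7 116. ] turn 0.001
```

View pics/w8.png

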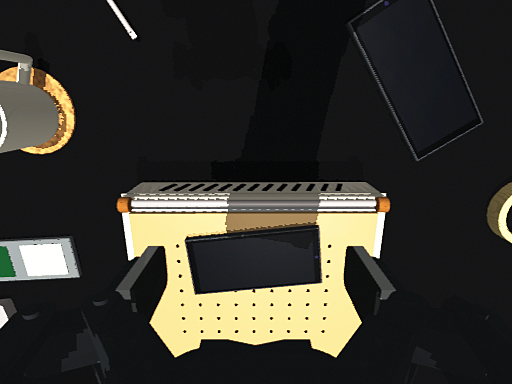

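```bash
python3 - <<'E'
from h import *
im=cv2.imread("pics/w8.png"); 
c=cam("wrist")
p=plane("wrist",[(186,239),(320,226),(321,283),(195,293)],.101,c)
S=np.array([.6055,-.018]); a=.168; M=np.array([[np.cos(a),np.sin(a)],[-np.sin(a),np.cos(a)]])
print(((p[:,:2]-S)@M.T).round(4)); 
k=plane("wrist",[(124,204),(384,204)],.095,c)[:,:2]; print(((k-S)@M.T).round(4))
cv2.imwrite("pics/w8c.png",cv2.resize(im[180:320,110:400],None,fx=2.7,fy=2.7,interpolation=cv2.INTER_CUBIC))
E
```

```text
[[-0.0848 -0.0759]
 [-0.1005  0.0723]
 [-0.0285  0.0779]
 [-0.0149 -0.0699]]
[[-0.1239 -0.1425]
 [-0.124   0.142 ]]
```

View pics/w8c.png

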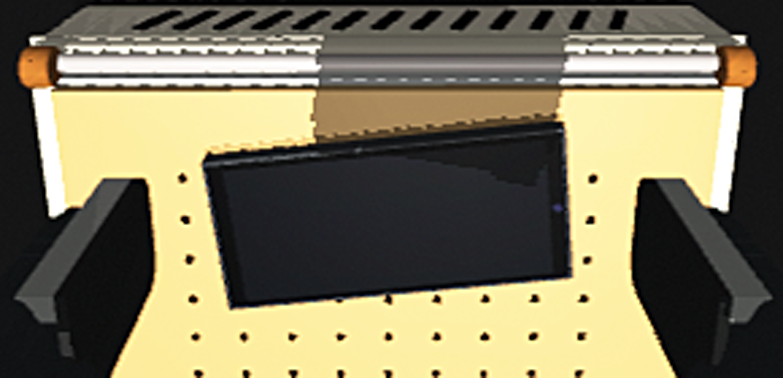

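Request:
carry_out(deltas=[[-40, -2, 0, 0, 0], [-90, -2, 0, 0, 0], [-140, -2, 0, 0, 0], [-185, -2, 0, 0, 0], [-197, -2, 30, 0, 0], [-197, -2, 70, 0, 0], [-197, -2, 110, 0, 0], [-197, -2, 140, 0, 0], [-197, -2, 152, 0, 0], [-197, -2, 158, 0, 0], [-197, -2, 160, 0, 0], [-197, -2, 160, 0, 0]])

```text
clock: 14.65
eef_pos: [0.6459, -0.0109, 0.0875]
ee_rot: [-3.141, 0.001, -2.972]
contact_force: [0.0, -0.1, -0.4]
width: 0.0852
```

Request:
carry_out(deltas=[[0, 0, 2, 0, 0], [0, 0, 4, 0, 0], [0, 0, 5, 0, 0], [0, 0, 5, 0, 0]])

```text
clock: 15.15
eef_pos: [0.6454, -0.0108, 0.0815]
ee_rot: [-3.142, -0.0, -2.972]
contact_force: [0.1, -0.3, 0.6]
width: 0.0854
```

Request:
carry_out(deltas=[[0, 0, 1, 0, 0], [0, 0, 2, 0, 0], [0, 0, 2, 0, 0]])

```text
clock: 15.52
eef_pos: [0.6454, -0.0109, 0.0795]
ee_rot: [-3.142, -0.0, -2.972]
contact_force: [0.1, -0.8, 0.6]
width: 0.0855
```

Request:
carry_out(deltas=[[0, 0, 1, 0, 0], [0, 0, 1, 0, 0]])

```text
clock: 15.78
eef_pos: [0.6454, -0.0108, 0.0785]
ee_rot: [3.142, -0.0, -2.972]
contact_force: [1.0, -0.7, -0.7]
width: 0.0853
```

Request:
carry_out(deltas=[[0, 0, 1, 0, 0], [0, 0, 1, 0, 0]])

```text
clock: 16.02
eef_pos: [0.6454, -0.0108, 0.0775]
ee_rot: [-3.142, -0.0, -2.972]
contact_force: [-0.6, 1.2, -0.4]
width: 0.0854
```

Request:
carry_out(deltas=[[0, 0, 1, 0, 0], [0, 0, 1, 0, 0]])

```text
clock: 16.27
eef_pos: [0.6453, -0.0108, 0.0765]
ee_rot: [-3.142, -0.0, -2.972]
contact_force: [0.5, -0.0, 0.6]
width: 0.0855
```

Request:
carry_out(deltas=[[0, 0, 1, 0, 0], [0, 0, 1, 0, 0]])

```text
clock: 16.52
eef_pos: [0.6453, -0.0108, 0.0755]
ee_rot: [3.142, -0.0, -2.972]
contact_force: [0.2, 0.9, 0.4]
width: 0.0854
```

Request:
carry_out(deltas=[[0, 0, 1, 0, 0], [0, 0, 1, 0, 0]])

```text
clock: 16.77
eef_pos: [0.6454, -0.0108, 0.0745]
ee_rot: [3.142, -0.0, -2.972]
contact_force: [-0.4, -0.0, 0.6]
width: 0.0854
```

```bash
python3 - <<'E'
from h import *
to(.645,-.011,.08,3.31)
im=eyes.snapshot("wrist"); cv2.imwrite("pics/w9.png",im[:,:,::-1])
im=eyes.snapshot("scene"); cv2.imwrite("pics/s9.png",cv2.resize(im[150:310,140:340,::-1],None,fx=3.7,fy=3.7))
E
```

```text
t 16.77 pos [ 0.6454 -0.0108  0.0745] rot [ 3.142 -0.    -2.972] F [-0.41 -0.05  0.55] w 0.0854 -> delta [ 0.4 -0.1 -5.5] turn 0.001
```

View pics/w9.png

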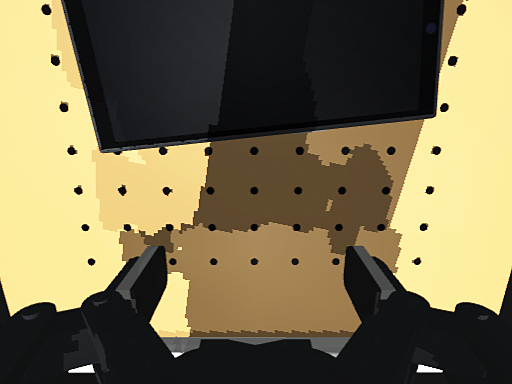

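View pics/s9.png

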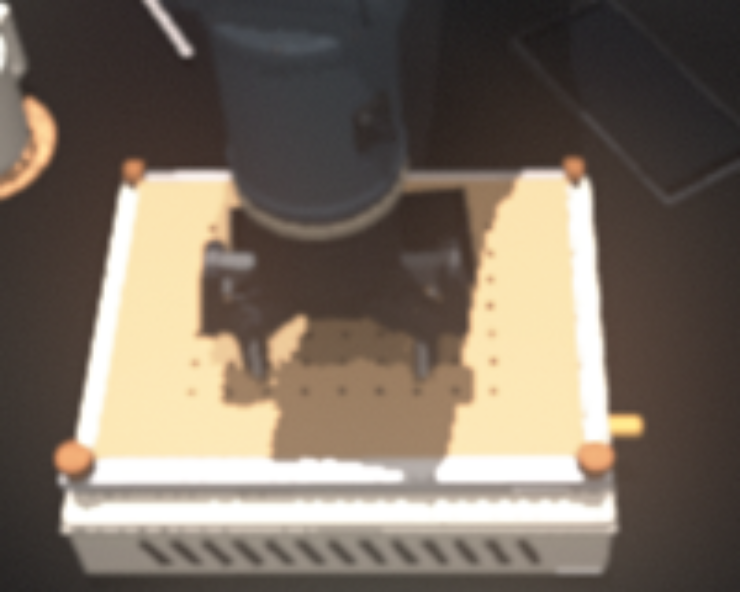

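Request:
carry_out(deltas=[[0, 0, 1, 0, 0], [0, 0, 2, 0, 0], [0, 0, 2, 0, 0]])

```text
clock: 17.25
eef_pos: [0.6453, -0.0108, 0.0725]
ee_rot: [3.142, -0.0, -2.972]
contact_force: [-0.3, 0.6, 0.4]
width: 0.0856
```

Request:
carry_out(deltas=[[0, 0, 1, 0, 0], [0, 0, 1, 0, 0]])

```text
clock: 17.5
eef_pos: [0.6453, -0.0108, 0.0715]
ee_rot: [3.142, -0.0, -2.972]
contact_force: [-0.1, -0.1, -0.1]
width: 0.0851
```

Request:
carry_out(deltas=[[0, 0, 1, 0, 0], [0, 0, 1, 0, 0]])

```text
clock: 17.75
eef_pos: [0.6454, -0.0108, 0.0705]
ee_rot: [-3.142, -0.0, -2.972]
contact_force: [-0.7, 1.0, 0.4]
width: 0.0853
```

Request:
carry_out(deltas=[[0, 0, 1, 0, 0], [0, 0, 1, 0, 0]])

```text
clock: 18.0
eef_pos: [0.6454, -0.0108, 0.0695]
ee_rot: [3.142, -0.0, -2.972]
contact_force: [-0.9, 0.1, -0.8]
width: 0.0849
```

Request:
carry_out(deltas=[[0, 0, 1, 0, 0], [0, 0, 1, 0, 0]])

```text
clock: 18.25
eef_pos: [0.6454, -0.0108, 0.0685]
ee_rot: [-3.142, -0.0, -2.972]
contact_force: [0.0, -0.8, 0.2]
width: 0.0855
```

```bash
python3 - <<'E'
from h import *
to(.645,-.011,.08,3.31)
im=eyes.snapshot("wrist"); cv2.imwrite("pics/w10.png",im[:,:,::-1])
for x in (-.006,0,.006):
  print(proj("wrist",[[.6454-.167*s*.0428+x*.986,-.0108+.986*s*.0428+x*.167,z] for s in (-1,1) for z in (.0690,.082,.092)]).round(0).tolist())
E
```

```text
t 18.25 pos [ 0.6454 -0.0108  0.0685] rot [-3.142 -0.    -2.972] F [ 0.01 -0.83  0.19] w 0.0855 -> delta [  0.4  -0.1 -11.5] turn 0.001
[[182.0, 226.0], [176.0, 235.0], [171.0, 244.0], [330.0, 226.0], [335.0, 236.0], [340.0, 244.0]]
[[182.0, 235.0], [177.0, 245.0], [172.0, 254.0], [329.0, 235.0], [334.0, 246.0], [339.0, 255.0]]
[[183.0, 245.0], [178.0, 255.0], [173.0, 265.0], [328.0, 245.0], [334.0, 256.0], [338.0, 265.0]]
```

View pics/w10.png

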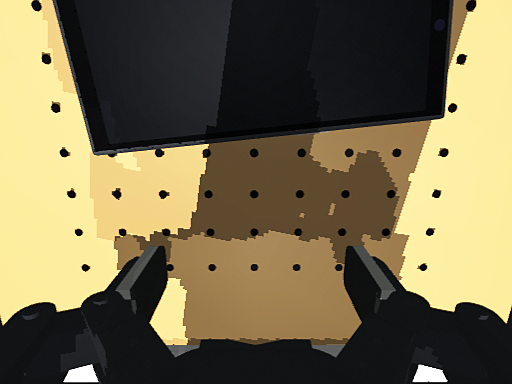

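Request:
carry_out(deltas=[[0, 0, 1, 0, 0], [0, 0, 2, 0, 0], [0, 0, 2, 0, 0]])

```text
clock: 18.68
eef_pos: [0.6453, -0.0108, 0.0665]
ee_rot: [3.142, -0.0, -2.972]
contact_force: [0.5, 0.6, -0.5]
width: 0.0851
```

Request:
carry_out(deltas=[[0, 0, 1, 0, 0], [0, 0, 1, 0, 0]])

```text
clock: 18.92
eef_pos: [0.6454, -0.0108, 0.0655]
ee_rot: [3.142, -0.0, -2.972]
contact_force: [0.3, -0.4, -0.3]
width: 0.0854
```

Request:
carry_out(deltas=[[0, 0, 1, 0, 0], [0, 0, 1, 0, 0]])

```text
clock: 19.18
eef_pos: [0.6454, -0.0108, 0.0645]
ee_rot: [3.142, -0.0, -2.972]
contact_force: [-0.4, -0.7, 0.4]
width: 0.0853
```

Request:
carry_out(deltas=[[0, 0, 1, 0, 0], [0, 0, 1, 0, 0]])

```text
clock: 19.42
eef_pos: [0.6454, -0.0109, 0.0635]
ee_rot: [-3.142, -0.0, -2.972]
contact_force: [-0.5, -0.2, -0.5]
width: 0.0853
```

```bash
python3 - <<'E'
from h import *
im=eyes.snapshot("wrist"); cv2.imwrite("pics/w11.png",cv2.resize(im[200:384,60:260,::-1],None,fx=3.2,fy=3.2))
im=eyes.snapshot("scene"); cv2.imwrite("pics/s11.png",cv2.resize(im[200:290,170:290,::-1],None,fx=6,fy=6,interpolation=cv2.INTER_CUBIC))
E
```

```text
(no output)
```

View pics/w11.png

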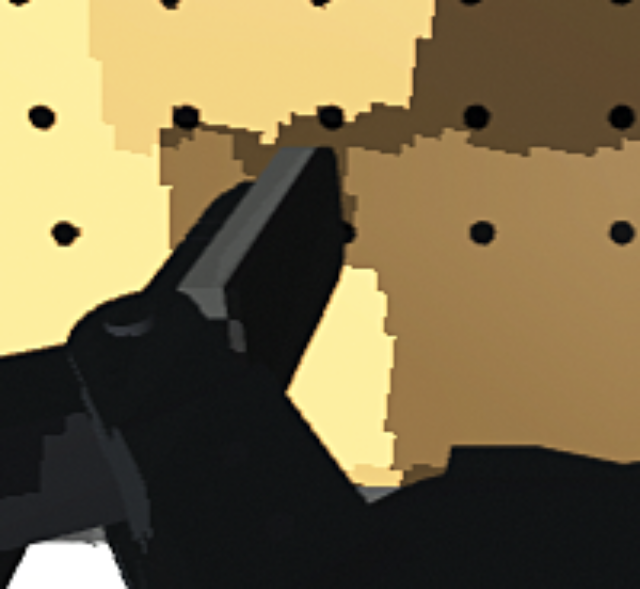

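View pics/s11.png

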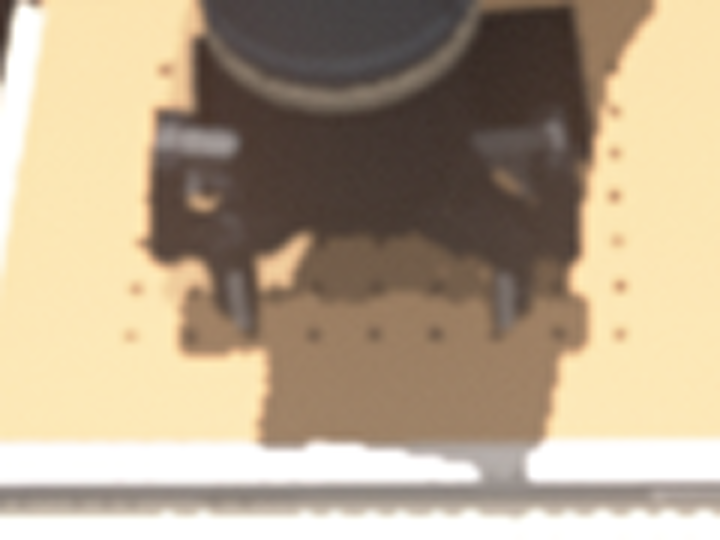

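```bash
python3 - <<'E'
from h import *
s=readout.get_state();print(s['eef_pos'])
c=cam("wrist");R=Ro.from_euler('xyz',s['ee_rot']).as_matrix()
for back in (0,.013,.02,.025,.03,.035):
  for yy in (-.0427,):
    X=[s['eef_pos']+R@np.array([x,yy,-back]) for x in (.011,-.011)]
    print(back,yy,proj("wrist",X,c).round(1).tolist())
E
```

```text
[ 0.64541667 -0.01083059  0.06360016]
0 -0.0427 [[181.2, 217.5], [183.8, 251.9]]
0.013 -0.0427 [[175.5, 226.5], [178.6, 263.1]]
0.02 -0.0427 [[172.1, 232.0], [175.4, 269.9]]
0.025 -0.0427 [[169.5, 236.2], [173.0, 275.1]]
0.03 -0.0427 [[166.6, 240.7], [170.4, 280.6]]
0.035 -0.0427 [[163.6, 245.5], [167.6, 286.5]]
```

Request:
carry_out(deltas=[[0, 0, 1, 0, 0], [0, 0, 2, 0, 0], [0, 0, 2, 0, 0]])

```text
clock: 19.9
eef_pos: [0.6453, -0.0108, 0.0615]
ee_rot: [3.142, -0.0, -2.972]
contact_force: [-0.2, -1.3, 0.4]
width: 0.0854
```

Request:
carry_out(deltas=[[0, 0, 1, 0, 0], [0, 0, 1, 0, 0]])

```text
clock: 20.15
eef_pos: [0.6453, -0.0108, 0.0605]
ee_rot: [3.142, -0.0, -2.972]
contact_force: [-0.1, 0.1, -0.4]
width: 0.0855
```

Request:
carry_out(deltas=[[0, 0, 1, 0, 0], [0, 0, 1, 0, 0]])

```text
clock: 20.4
eef_pos: [0.6454, -0.0108, 0.0595]
ee_rot: [-3.142, -0.0, -2.972]
contact_force: [-0.5, -0.2, 1.0]
width: 0.0856
```

Request:
carry_out(deltas=[[0, 0, 1, 0, 0], [0, 0, 1, 0, 0]])

```text
clock: 20.65
eef_pos: [0.6453, -0.0108, 0.0585]
ee_rot: [3.142, -0.0, -2.972]
contact_force: [-0.9, -0.8, 0.3]
width: 0.0849
```

Request:
carry_out(deltas=[[0, 0, 1, 0, 0], [0, 0, 1, 0, 0]])

```text
clock: 20.9
eef_pos: [0.6455, -0.0108, 0.0583]
ee_rot: [-3.142, 0.0, -2.972]
contact_force: [-2.5, 0.4, 7.2]
width: 0.0852
```

Request:
carry_out(deltas=[[0, 0, 1, 0, 0], [0, 0, 1, 0, 0]])

```text
clock: 21.15
eef_pos: [0.6455, -0.0108, 0.0582]
ee_rot: [-3.142, 0.001, -2.972]
contact_force: [-5.8, 0.5, 15.7]
width: 0.0856
```

Request:
carry_out(deltas=[[0, 0, 1, 0, 0], [0, 0, 1, 0, 0]])

```text
clock: 21.4
eef_pos: [0.6455, -0.0108, 0.0582]
ee_rot: [-3.142, 0.001, -2.973]
contact_force: [-9.2, 0.8, 24.9]
width: 0.0852
```

Request:
carry_out(deltas=[[0, 0, -20, 0, 0], [0, 0, -60, 0, 0], [40, 0, -60, 0, 0], [90, 0, -60, 0, 0], [130, 0, -60, 0, 0], [157, 0, -60, 0, 0], [157, 0, -50, 0, 0], [157, 0, -30, 0, 0], [157, 0, -12, 0, 0], [157, 0, -7, 0, 0], [157, 0, -7, 0, 0]])

```text
clock: 22.78
eef_pos: [0.491, -0.0371, 0.0624]
ee_rot: [3.142, -0.0, -2.972]
contact_force: [0.2, 0.1, -0.3]
width: 0.0853
```

```bash
python3 - <<'E'
from h import *
S=np.array([.6055,-.018]); ex=np.array([.986,.167]); 
to(*(S+.015*ex),.062,3.31)
im=eyes.snapshot("wrist"); cv2.imwrite("pics/w12.png",im[:,:,::-1])
E
```

```text
t 22.77 pos [ 0.491  -0.0371  0.0624] rot [ 3.142 -0.    -2.972] F [ 0.21  0.09 -0.25] w 0.0853 -> delta [-131.    -0.5    0.3] turn 0.001
```

View pics/w12.png

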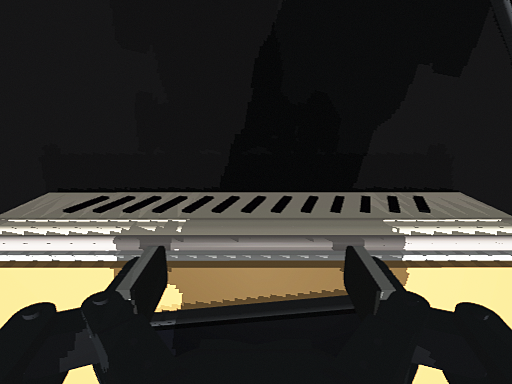

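Request:
carry_out(deltas=[[-5, 0, 0, 0, 0], [-10, 0, 0, 0, 0], [-15, 0, 0, 0, 0], [-20, 0, 0, 0, 0], [-25, 0, 0, 0, 0], [-30, 0, 0, 0, 0], [-35, 0, 0, 0, 0], [-40, 0, 0, 0, 0]])

```text
clock: 23.82
eef_pos: [0.5303, -0.0305, 0.0626]
ee_rot: [-3.142, -0.0, -2.972]
contact_force: [-0.1, 0.5, 0.6]
width: 0.0854
```

```bash
python3 - <<'E'
from h import *
S=np.array([.6055,-.018]); ex=np.array([.986,.167]); 
to(*(S+.015*ex),.062,3.31)
im=eyes.snapshot("wrist"); cv2.imwrite("pics/w13.png",im[:,:,::-1])
im=eyes.snapshot("scene"); cv2.imwrite("pics/s13.png",cv2.resize(im[180:310,140:320,::-1],None,fx=4.3,fy=4.3))
E
```

```text
t 23.82 pos [ 0.5303 -0.0305  0.0626] rot [-3.142 -0.    -2.972] F [-0.08  0.5   0.61] w 0.0854 -> delta [-91.2  -0.3   0.6] turn 0.001
```

View pics/w13.png

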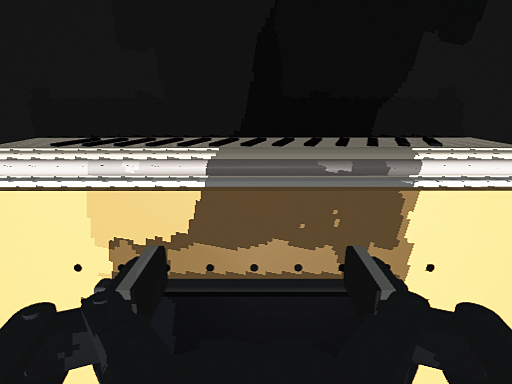

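View pics/s13.png

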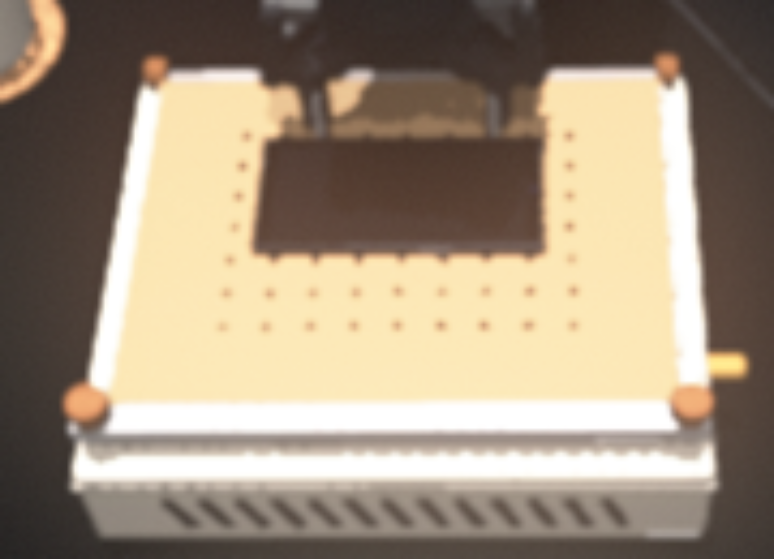

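Request:
carry_out(deltas=[[-6, 0, 0, 0, 0], [-13, 0, 0, 0, 0], [-20, 0, 0, 0, 0], [-27, 0, 0, 0, 0], [-34, 0, 0, 0, 0], [-41, 0, 0, 0, 0], [-48, 0, 0, 0, 0], [-55, 0, 0, 0, 0], [-62, 0, 0, 0, 0], [-69, 0, 0, 0, 0], [-75, 0, 0, 0, 0], [-78, 0, 0, 0, 0]])

```text
clock: 25.42
eef_pos: [0.6074, -0.0173, 0.0625]
ee_rot: [-3.142, 0.0, -2.972]
contact_force: [0.2, -0.5, 0.9]
width: 0.0855
```

Request:
carry_out(deltas=[[-1, 0, 0, 0, 0], [-2, 0, 0, 0, 0], [-3, 0, 0, 0, 0], [-4, 0, 0, 0, 0]])

```text
clock: 25.92
eef_pos: [0.6109, -0.0167, 0.0626]
ee_rot: [-3.142, -0.0, -2.972]
contact_force: [-0.2, 0.0, -0.3]
width: 0.0851
```

Request:
carry_out(deltas=[[-1, 0, 0, 0, 0], [-2, 0, 0, 0, 0], [-3, 0, 0, 0, 0]])

```text
clock: 26.3
eef_pos: [0.6139, -0.0162, 0.0626]
ee_rot: [3.142, -0.0, -2.972]
contact_force: [-0.8, -0.2, -0.7]
width: 0.0853
```

Request:
carry_out(deltas=[[-1, 0, 0, 0, 0], [-2, 0, 0, 0, 0]])

```text
clock: 26.55
eef_pos: [0.6159, -0.0158, 0.0626]
ee_rot: [-3.142, 0.0, -2.972]
contact_force: [-0.6, 0.2, 0.2]
width: 0.0854
```

Request:
carry_out(deltas=[[-1, 0, 0, 0, 0], [-2, 0, 0, 0, 0]])

```text
clock: 26.8
eef_pos: [0.6179, -0.0155, 0.0626]
ee_rot: [-3.142, -0.0, -2.972]
contact_force: [-1.7, -0.2, -0.5]
width: 0.0851
```

Request:
carry_out(deltas=[[-1, 0, 0, 0, 0], [-1, 0, 0, 0, 0]])

```text
clock: 27.05
eef_pos: [0.619, -0.0153, 0.0626]
ee_rot: [-3.142, 0.0, -2.972]
contact_force: [-0.0, 0.1, 0.2]
width: 0.0853
```

Request:
carry_out(deltas=[[-1, 0, 0, 0, 0], [-1, 0, 0, 0, 0]])

```text
clock: 27.3
eef_pos: [0.6199, -0.0152, 0.0626]
ee_rot: [-3.142, 0.0, -2.972]
contact_force: [-0.7, -0.5, -0.2]
width: 0.0856
```

Request:
carry_out(deltas=[[-1, 0, 0, 0, 0], [-1, 0, 0, 0, 0]])

```text
clock: 27.55
eef_pos: [0.6209, -0.015, 0.0626]
ee_rot: [-3.142, 0.0, -2.972]
contact_force: [-1.1, -0.3, 0.5]
width: 0.0853
```

```bash
python3 - <<'E'
from h import *
im=eyes.snapshot("wrist"); cv2.imwrite("pics/w14.png",im[:,:,::-1])
im=eyes.snapshot("scene"); cv2.imwrite("pics/s14.png",cv2.resize(im[180:310,140:320,::-1],None,fx=4.3,fy=4.3,interpolation=cv2.INTER_CUBIC))
E
```

```text
(no output)
```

View pics/s14.png

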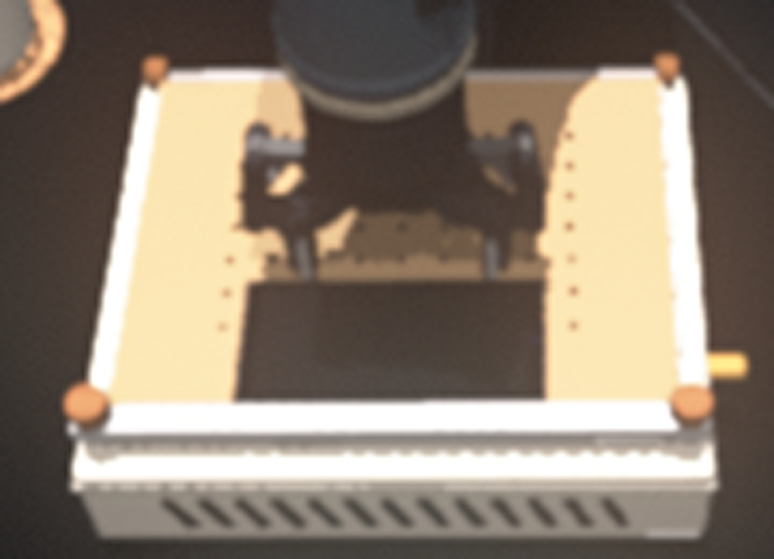

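Request:
carry_out(deltas=[[-1, 0, 0, 0, 0], [-1, 0, 0, 0, 0]])

```text
clock: 27.9
eef_pos: [0.6214, -0.0149, 0.0625]
ee_rot: [3.142, -0.001, -2.972]
contact_force: [-2.1, -1.1, 1.0]
width: 0.0855
```

Request:
carry_out(deltas=[[-1, 0, 0, 0, 0], [-1, 0, 0, 0, 0]])

```text
clock: 28.15
eef_pos: [0.6215, -0.0149, 0.0624]
ee_rot: [3.141, -0.002, -2.973]
contact_force: [-5.7, -0.6, 3.0]
width: 0.0853
```

Request:
carry_out(deltas=[[-1, 0, 0, 0, 0], [-1, 0, 0, 0, 0]])

```text
clock: 28.4
eef_pos: [0.6215, -0.015, 0.0622]
ee_rot: [3.141, -0.004, -2.973]
contact_force: [-8.1, -1.4, 4.0]
width: 0.0851
```

Request:
carry_out(deltas=[[-1, 0, 0, 0, 0], [-2, 0, 0, 0, 0], [-3, 0, 0, 0, 0], [-3, 0, 0, 0, 0]])

```text
clock: 28.9
eef_pos: [0.6214, -0.015, 0.0618]
ee_rot: [3.141, -0.01, -2.973]
contact_force: [-18.2, -2.4, 8.7]
width: 0.0851
```

Request:
carry_out(deltas=[[-1, 0, 0, 0, 0], [-1, 0, 0.5, 0, 0], [-1, 0, 0.5, 0, 0]])

```text
clock: 29.28
eef_pos: [0.6213, -0.0151, 0.061]
ee_rot: [3.141, -0.012, -2.973]
contact_force: [-19.7, -2.9, 9.3]
width: 0.0858
```

Request:
carry_out(deltas=[[0, 0, 0, 0, 0], [0, 0, 0, 0, 0], [0, 0, 0, 0, 0], [0, 0, 0, 0, 0]])

```text
clock: 29.78
eef_pos: [0.6214, -0.015, 0.061]
ee_rot: [3.141, -0.012, -2.973]
contact_force: [-20.2, -2.5, 10.5]
width: 0.0856
```

```bash
python3 - <<'E'
from h import *
S=np.array([.6055,-.018]); ex=np.array([.986,.167]); 
to(*(S+.015*ex),.062,3.31)
im=eyes.snapshot("wrist"); cv2.imwrite("pics/w15.png",im[:,:,::-1])
im=eyes.snapshot("scene"); cv2.imwrite("pics/s15.png",cv2.resize(im[180:310,60:320,::-1],None,fx=3,fy=3,interpolation=cv2.INTER_CUBIC))
im=eyes.snapshot("top"); cv2.imwrite("pics/t15.png",cv2.resize(im[100:270,190:400,::-1],None,fx=3.5,fy=3.5,interpolation=cv2.INTER_CUBIC))
to(*(S+.015*ex),.062,3.31)
E
```

```text
t 29.77 pos [ 0.6214 -0.015   0.061 ] rot [ 3.141 -0.012 -2.973] F [-20.17  -2.5   10.53] w 0.0856 -> delta [ 1.1 -0.3 -1. ] turn 0.0
t 29.93 pos [ 0.6213 -0.0151  0.061 ] rot [ 3.141 -0.012 -2.973] F [-19.6   -2.7    8.79] w 0.0857 -> delta [ 1.1 -0.2 -1. ] turn 0.0
```

View pics/s15.png

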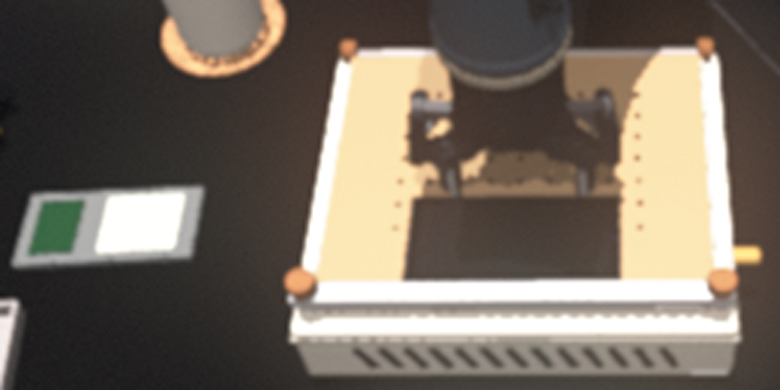

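View pics/w15.png

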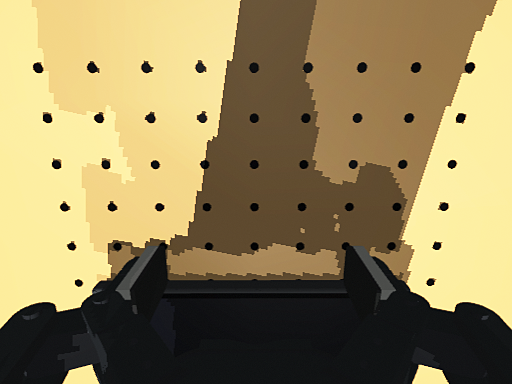

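View pics/t15.png

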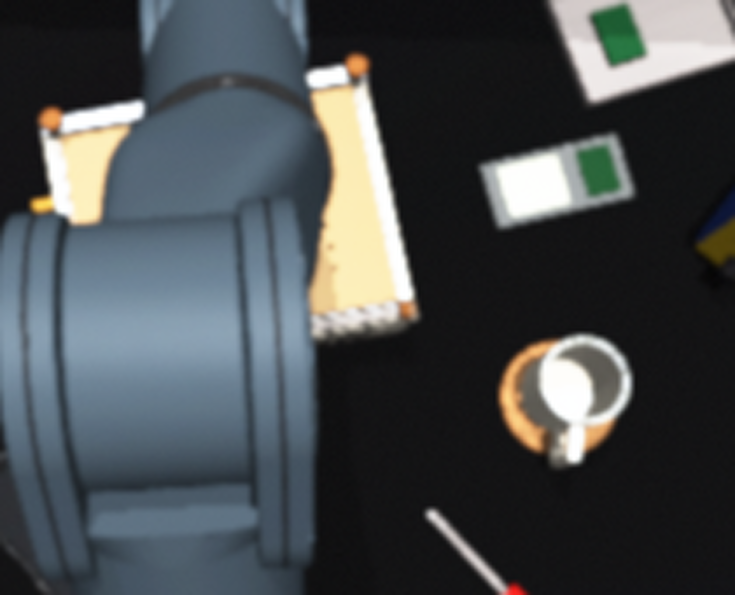

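Request:
carry_out(deltas=[[-1, 0, 0, 0, 0], [-2, 0, 0, 0, 0], [-2, 0, 0.5, 0, 0], [-2, 0, 0.5, 0, 0], [-2, 0, 0.5, 0, 0], [-2, 0, 0.5, 0, 0], [-2, 0, 0.5, 0, 0], [-2, 0, 0.5, 0, 0]])

```text
clock: 30.92
eef_pos: [0.6213, -0.0151, 0.0602]
ee_rot: [3.141, -0.016, -2.973]
contact_force: [-25.2, -4.0, 13.4]
width: 0.0855
```

```bash
python3 - <<'E'
from h import *
for i in range(4):
    to(.6205,-.0155,.061,3.31); im=eyes.snapshot("scene")
cv2.imwrite("pics/s16.png",cv2.resize(im[210:290,190:310,::-1],None,fx=6.5,fy=6.5,interpolation=cv2.INTER_CUBIC))
E
```

```text
t 30.93 pos [ 0.6213 -0.0151  0.0602] rot [ 3.141 -0.016 -2.973] F [-25.22  -3.95  13.41] w 0.0855 -> delta [ 0.8 -0.2 -0.8] turn -0.0
t 30.98 pos [ 0.6212 -0.0151  0.0601] rot [ 3.141 -0.016 -2.973] F [-25.78  -3.76  13.31] w 0.0855 -> delta [ 0.8 -0.2 -0.8] turn -0.0
t 31.02 pos [ 0.6213 -0.0151  0.0602] rot [ 3.141 -0.016 -2.973] F [-26.11  -2.87  13.36] w 0.0856 -> delta [ 0.8 -0.2 -0.8] turn -0.0
t 31.07 pos [ 0.6213 -0.0152  0.0602] rot [ 3.141 -0.016 -2.973] F [-25.39  -2.56  13.26] w 0.0857 -> delta [ 0.8 -0.2 -0.8] turn -0.0
```

View pics/s16.png

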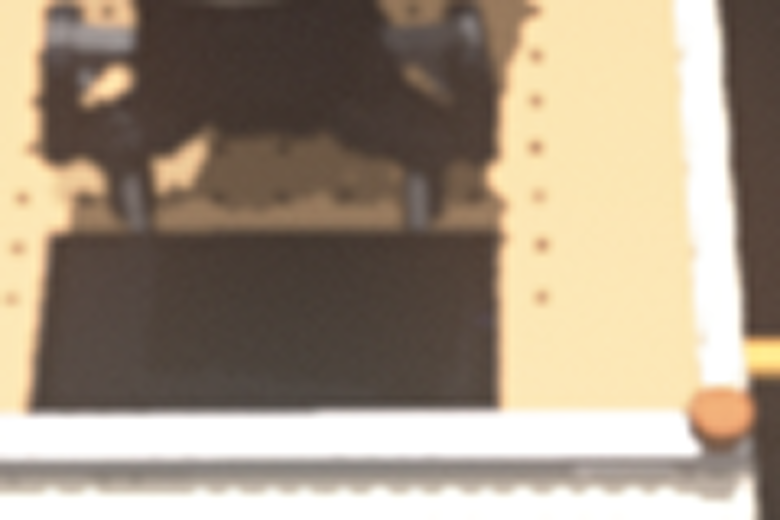

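```bash
python3 -c "
from cell import job
print(job.job_done())"
```

```text
the job is handed in; nothing more can be done
None
```

I lifted the mug off the bed by its handle, stood it on the cork coaster and let go. Then I pushed the smaller phone to the stop bar with both open fingertips on its near long side, and handed the job in at about 31 s while still holding it there.

**Hold on the phone:** The force was steady over the last four readings at about 25–26 N into the bar and 13 N down. That is well under the 60 N limit. The force on the bed itself was not measured; I put it at roughly 7 N or more even if friction on the bar carries some of the load.

**Position:** In the last pictures the phone lies flush and parallel along the bar, roughly centred on the bed. The mug stood upright near the middle of the coaster. I saw no bystander move in the views I checked, though I did not re-measure their positions.

**What disagreed:**
- The open fingertips sat about 34 mm behind the tool point, not the 13 mm I expected. I found this by lowering them onto the bed until they touched, with up to about 25 N on the empty pad, and corrected the height before pushing.
- The camera views differed by up to about 7 mm on positions, so I relied on contact force for the final push.

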